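# Probe the test points of a control pack, then close its split housing and hold it shut

## Task

Take the stylus from its stand and press its tip down onto the round test point on the control pack's board, then onto the square one, and put the stylus back in its stand. Then pick up the loose cover by its rib, fit it over the two dowels of the lower half (big hole on big dowel) and press it down against the springs until the halves meet all round. Finish still gripping the rib and pressing the housing shut, and leave the other things on the table where they are.

Things in the scene. Friction and masses are not known exactly. Their poses are not given: they have to be found in the camera images.
- base: Fixed lower half: aluminium tray 64x120x26 mm, rim at z = 26. Origin: centre of underside, on the table; y along the long side. On the rim two steel dowels, 18 mm tall, ends tapered: 12 mm diameter at y = +46 mm, 8 mm at y = -46 mm (x = 0). The cavity between (54x68 mm, board at z = 8) holds the test points and, inside its walls, the dark sprung frame. Round socket on the -x side by the big dowel.
- round_point_top (a point): Centre of the top of the round test point: sprung steel post, 12 mm diameter, top 18 mm above the table (8 mm below the rim) when free, at base (0, +14 mm), on the big dowel's side. Moves with the post.
- square_point_top (a point): Centre of the top of the square test point: sprung steel post, 12 x 12 mm, top 18 mm above the table when free, at base (0, -14 mm), on the small dowel's side. Moves with the post.
- round_point (a joint): How far the round test point is pressed down: 0 free, 0.003 m fully down; spring from 0.7 N to 2.8 N, returns by itself. A touch counts from about 0.0012 m, with the stylus tip on the post.
- square_point (a joint): The same for the square test point.
- lift_frame (a joint): How far the sprung lift-off frame (51x64 mm outside, dark steel) is pressed down: 0 free, its top 4 mm above the rim; 0.004 m flush with the rim. Spring 4.5 N at 0, 10.5 N at 0.004. It carries the cover's own weight, so the cover closes only while pressed and lifts again when let go.
- cover: Loose upper half: grey plate 64x120x12 mm, 0.22 kg, flat on the table, right way up. Origin: centre of underside; y along the long side. Through holes 14 mm at y = +46 mm, 10 mm at y = -46 mm (x = 0). Grip rib on top: 20 mm wide in x, 50 long in y, 12 to 40 mm above the underside; pinch across x. Closed: origin 26 mm above the base's, same x, y, yaw; 30 mm on the free springs.
- stylus: Steel stylus standing upright in the stand, 123 mm long, about 0.07 kg. Origin at its tip, z up along it. Thin 8 mm shaft with a tapered tip for the lowest 33 mm, a 22 mm collar from 33 to 39 mm, then a 16 mm round handle from 39 to 123 mm: pinch it at about 85 mm.
- stylus_tip (a point): The stylus's pointed tip (same point as its origin).
- stand: Stylus stand: grey block 50 x 50 x 40 mm, fixed to the table, placed anew each time, either side of the base. Origin: centre of its underside. In the middle of the top a round hole 12 mm wide, 36 mm deep; the stylus's shaft drops in until its collar rests on the top.
- stand_seat (a point): Where the stylus tip is when the stylus stands home in the stand: in the hole, 7 mm above the table.
- vial_1: Bystander: brown vial with blue cap, 26 x 42 mm, behind the base. Origin: centre of underside.
- gallipot_2: Bystander: small steel cup, 57 x 30 mm, behind the stand. Origin: centre of underside.
- cream_pot_1: Bystander: white screw-lid pot, 71 x 30 mm, behind the cover's first place. Origin: centre of underside.
- tweezers: Bystander: steel tweezers, 130 mm long, 10 mm high, lying in front of the base. Origin: middle of underside.

How it is judged:
By the outcome, as a careful person would: the job done as asked, in the order asked, and still so for the second after the job is handed in, while the arm keeps its last pose, push and grip.
It also fails if it takes over 64 s, if anything falls off the work surface, if the arm or the gripper's body presses on something with over 40 N, if the wrist force passes 120 N, or if a joint passes its speed limit or range.

## Robot

A 6-joint arm with a two-finger parallel gripper is mounted at the origin on a cart in front of the work surface, level with it; the furniture and walls round the work are solid. World frame = base frame: x ahead of the robot, y to its left, z up, the work surface at z = 0. Lengths are in m, angles in degrees, forces in N, time in s.
With the tool pointing down it reaches from about 0.425 to 0.925 m from the base axis. Payload 12.5 kg.
Tool frame: the origin (TCP) lies midway between the tips of the shut fingers; the grasp point (between the pads) lies arm.grip_depth behind it (arm.grip_depth is the distance from the TCP to the grasp point, in m); z points along the fingers, y is the line along which they close (so a half turn about z gives the same grasp; the last joint's range is limited). The gripper opens to 85 mm and grips with 20 to 120 N. Pads are 22 mm wide; open, the fingers measure 114 mm over their backs; the gripper's body (76 mm by 85 mm) begins 54 mm behind the grasp point. The pads swing forward as they close: fully open they stand 13 mm farther back than shut.
Start: joints at [57.147, 28.126, 89.318, -0, 62.55, -6.05], TCP at [0.282, 0.558, 0.231] pointing down, gripper open.
Joint ranges: [-177.58, 177.58], [-47.91, 125.51], [2.72, 160], [-65.01, 245.01], [3.68, 167.84], [-153.87, 153.87]. Speed limits (degrees/s): [127.2, 127.2, 159.86, 180, 180, 180].

## Interface

Orientations are given as [roll, pitch, yaw] about the fixed x, y, z axes, in that order (R = Rz(yaw) Ry(pitch) Rx(roll)).
In Python, from cell import arm gives the robot as it stands. Calls block until the motion is done:
- arm.movep(position, orientation): joint-space move of the TCP to a pose.
- arm.line_to(position, orientation=None, velocity=0.15, threshold=None): straight line of the TCP; orientation=None keeps the orientation; velocity is the mean speed in m/s. With threshold (N) it stops when the force on the tool has changed by that much, and returns True; else False.
- arm.move_joints(angles): joint-space move.
- arm.grip(opening): finger opening in m; the grip force is fixed at half the most; returns when the fingers have stopped.
- arm.wait(seconds).
- arm.solve_ik(position, orientation): joint angles nearest the present ones, or None.
- arm.read_state(): the state.
- arm.get_image(name): name is "scene" or "top"; returns the picture (420x560x3 uint8, red, green, blue); there is no depth.
- arm.get_calibration(name): a dict with "mtx" (3x3 intrinsics, pixels), "k1" (the pictures are not rectified: a ray, as slopes to the right and down, at radius r is drawn at 1 + k1 r^2 times it, then the intrinsics apply), "world_from_camera" (4x4, takes a point from camera to world coordinates). Camera axes: x right, y up, looking along -z (the intrinsics and any distortion apply to the point x, -y, -z); pixel columns grow to the right and rows downward; lengths in m; the calibration is good to about 2 mm. A picture is of the moment at which its call begins. get_calibration takes no time and is no camera call.
A pose or a line that the arm cannot do raises arm.Unreachable and nothing moves.
- arm.hand_in(): hands the job in; it is judged then, once.
Trained networks look in the newest picture that a camera, given by its name, has taken for a name from the list of things; names that differ only in an ending like _2 or _b are one class to them, and where a whole thing is asked for, a point or a joint stands for the part that bears it (a point fixed in the world has none). Each returns a list of dicts, best first, with "p" (0 to 1); they miss things now and then, are a little off and sometimes report something else, mostly with a low value. They report only what shows in the picture. A call takes as long as a camera call.
- arm.look_for(name, camera): "point" ([column, row] in pixels, amid what is visible of it).
- arm.trace(name, camera): "mask" (420x560 bool, what is visible of it) and "point" ([column, row] in pixels, amid what is visible of it).
- arm.mark_of(name, camera): "point" ([column, row] in pixels: a listed point, or the origin of a listed thing).
The state is a dict: "time": time; "qpos": joint angles; "qd": joint speeds; "effort": joint torques, N m; "ee_pos": TCP position; "orientation": TCP orientation; "contact_force": force on the tool from outside, world axes, zero at the start; "moment": the same for the moment, N m; "opening": finger opening in m; "grasp_force": force on a finger pad.
Only numpy, scipy, OpenCV 4.12 (cv2) and the standard library are available. Lean on these libraries where they do the work, as an engineer would, in place of code of your own. Each camera call takes 0.05 s, during which the arm holds its last target. There are 200 camera calls.

## Working session

There is one attempt and no reset: what is moved stays moved. The work goes in short steps, each a Python script; the robot and the scene stay as the last script left them, time stands still between calls to the robot, and variables do not carry over. Pictures are saved under pics/ and viewed, at most 10 in all, crops included, and the job is handed in when it is done.

```bash
mkdir -p pics; ls; cat > h.py <<'E'
import numpy as np, cv2
from cell import arm
def ray(cam,px):
    c=arm.get_calibration(cam);K=np.array(c["mtx"]);k=c["k1"];T=np.array(c["world_from_camera"])
    d=np.linalg.solve(K,[px[0],px[1],1.]);u=d[:2]/d[2];v=u.copy()
    for _ in range(30): v=u/(1+k*(v@v))
    return T[:3,3],T[:3,:3]@np.array([v[0],-v[1],-1.])
def at(cam,px,z):
    o,d=ray(cam,px);return o+d*(z-o[2])/d[2]
def proj(cam,P):
    c=arm.get_calibration(cam);K=np.array(c["mtx"]);T=np.array(c["world_from_camera"])
    p=T[:3,:3].T@(np.array(P)-T[:3,3]);u=np.array([p[0],-p[1]])/-p[2]
    u=u*(1+c["k1"]*(u@u));return (K@[u[0],u[1],1])[:2]
def save(cam,name):
    im=arm.get_image(cam);cv2.imwrite(f"pics/{name}.png",im[:,:,::-1]);return im
E
cat > a.py <<'E'
from h import *
print(arm.grip_depth,arm.read_state()["time"])
for cam in("top","scene"):
    save(cam,cam+"0");T=np.array(arm.get_calibration(cam)["world_from_camera"]);print(cam,T[:3,3].round(3),(-T[:3,2]).round(3))
    for n,z in [("base",0),("round_point_top",.018),("square_point_top",.018),("cover",0),("stylus",.007),("stand",0),("stand_seat",.007),("vial_1",0),("gallipot_2",0),("cream_pot_1",0),("tweezers",0)]:
        for r in arm.mark_of(n,cam)[:2]: print(n,round(r["p"],2),np.round(r["point"],1),at(cam,r["point"],z).round(4))
E
python3 a.py
```

```text
pics
0.0187 0.0
top [0.319 0.005 1.089] [ 0.203 -0.027 -0.979]
base 0.61 [272.8 217.4] [0.5335 0.0071 0.    ]
base 0.21 [179.9 248.9] [0.493  0.2318 0.    ]
round_point_top 0.57 [265.9 219.5] [0.5275 0.0235 0.018 ]
square_point_top 0.53 [276.6 212.6] [ 0.5398 -0.0033  0.018 ]
cover 0.64 [380.8 219.6] [ 0.489  -0.2427  0.    ]
stylus 0.51 [180.4 251. ] [0.4869 0.2298 0.007 ]
stand 0.87 [181.  253.8] [0.4813 0.2305 0.    ]
stand_seat 0.59 [176.8 255.7] [0.4773 0.2392 0.007 ]
vial_1 0.69 [261.7 174.8] [0.6403 0.018  0.    ]
vial_1 0.35 [279.5 252.3] [0.4498 0.004  0.    ]
gallipot_2 0.94 [191.6 209.7] [0.5815 0.1941 0.    ]
cream_pot_1 0.65 [379.9 179.4] [ 0.5854 -0.2597  0.    ]
tweezers 0.64 [275.9 254.5] [0.446 0.013 0.   ]
scene [-0.18  -0.713  0.539] [ 0.651  0.623 -0.434]
base 0.97 [274.9 225.2] [0.5394 0.0142 0.    ]
round_point_top 0.5 [236.1 197.5] [0.5523 0.1713 0.018 ]
cover 0.69 [340.6 271.1] [ 0.493  -0.2231  0.    ]
cover 0.37 [203.  205.5] [0.4833 0.2244 0.    ]
stylus 0.73 [200.4 201.2] [0.4858 0.2382 0.007 ]
stylus 0.33 [201.4 201.5] [0.4865 0.2349 0.007 ]
stand 0.75 [202.6 205.5] [0.4826 0.2252 0.    ]
stand_seat 0.73 [202.5 200.6] [0.492  0.2374 0.007 ]
vial_1 0.47 [304.4 212.2] [0.6422 0.0118 0.    ]
gallipot_2 0.56 [237.5 199.2] [0.5732 0.1909 0.    ]
cream_pot_1 0.88 [382.7 262.1] [ 0.5829 -0.2655  0.    ]
tweezers 0.82 [249.4 234.5] [0.4649 0.0228 0.    ]
tweezers 0.24 [303.4 214.6] [0.6303 0.0044 0.    ]
```

```bash
python3 - <<'E'
import cv2,numpy as np
t=cv2.imread("pics/top0.png")
# tiles: base, cover, stand ; scale 6
def c(im,x,y,w,h,s): return cv2.resize(im[y:y+h,x:x+w],None,fx=s,fy=s,interpolation=cv2.INTER_CUBIC)
a=c(t,235,185,66,75,6);b=c(t,345,185,66,75,6)
cv2.imwrite("pics/c1.png",np.hstack([a,b]))
s=cv2.imread("pics/scene0.png")
cv2.imwrite("pics/c2.png",np.hstack([c(t,150,190,66,85,6),c(s,170,140,66,85,6)]))
E
```

```text
(no output)
```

View pics/c1.png

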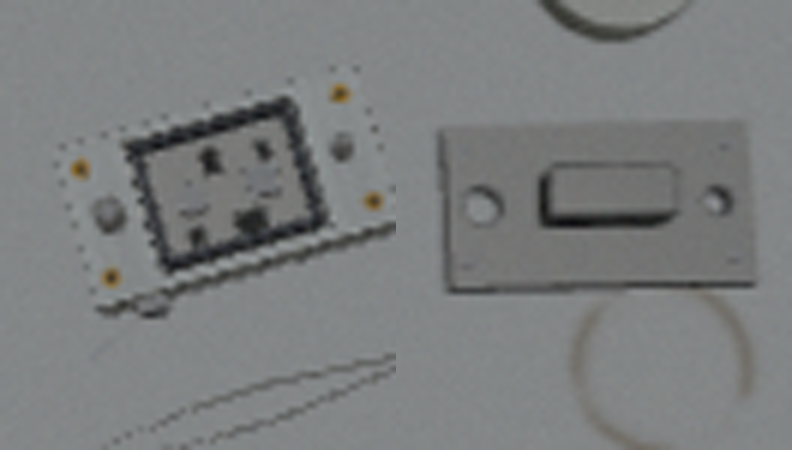

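View pics/c2.png

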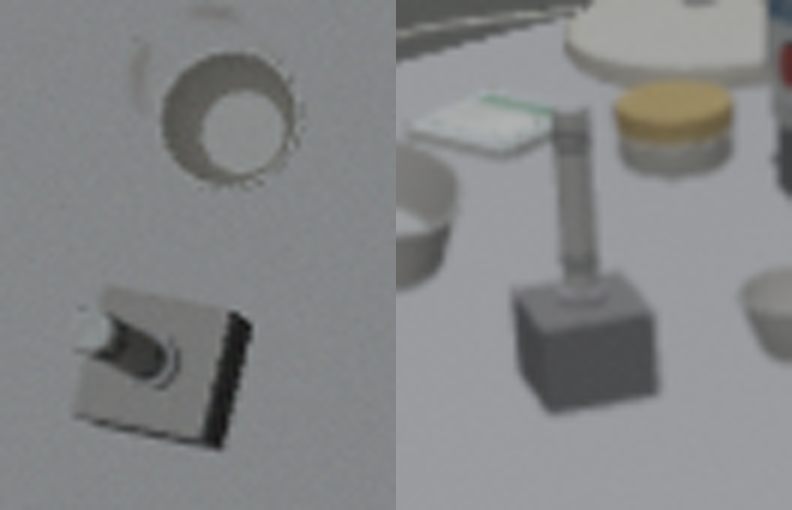

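View pics/scene0.png

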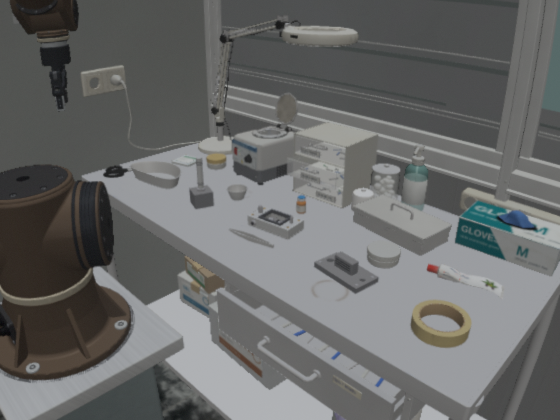

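```bash
cat > m.py <<'E'
from h import *
def P(pts,ox,oy,z,tx=0): return np.array([at("top",[(x-tx+.5)/6-.5+ox,(y+.5)/6-.5+oy],z) for x,y in pts])[:,:2]
s=P([(80,168),(111,277),(340,93),(373,200)],235,185,.026);print("screws",s.round(4),s.mean(0))
f=P([(125,147),(293,97),(328,218),(168,270)],235,185,.028);print("frame",f.mean(0),[np.linalg.norm(f[i]-f[i-1]).round(4) for i in range(4)])
d=P([(108,213),(342,147)],235,185,.038);print("dowel",d.round(4),d.mean(0),np.linalg.norm(d[0]-d[1]))
def yaw(a,b): v=a-b;return np.degrees(np.arctan2(-v[0],v[1]))
print("yaw",yaw(s[:2].mean(0),s[2:].mean(0)),yaw(d[0],d[1]),yaw(f[[0,3]].mean(0),f[1:3].mean(0)))
c=P([(441,130),(747,122),(756,285),(448,291)],345,185,.012,396);print("cover",c.mean(0),[np.linalg.norm(c[i]-c[i-1]).round(4) for i in range(4)],yaw(c[[0,3]].mean(0),c[1:3].mean(0)))
h=P([(485,205),(718,201)],345,185,.011,396);print("holes",h.mean(0),np.linalg.norm(h[0]-h[1]),yaw(h[0],h[1]))
r=P([(553,163),(680,163),(679,213),(550,215)],345,185,.04,396);print("rib",r.mean(0),[np.linalg.norm(r[i]-r[i-1]).round(4) for i in range(4)],yaw(r[[0,3]].mean(0),r[1:3].mean(0)))
t=P([(104,288),(230,310),(205,436),(75,413)],150,190,.04);print("stand",t.mean(0),[np.linalg.norm(t[i]-t[i-1]).round(4) for i in range(4)],t.round(4).tolist())
print("collar",P([(155,362)],150,190,.046),"top",P([(92,330)],150,190,.13))
# scene check: handle top & stand top corners
def S(x,y,z): return at("scene",[(x-396+.5)/6-.5+170,(y+.5)/6-.5+140],z)[:2]
print("scene: styl top",S(571,116,.13),"stand",np.mean([S(x,y,.04) for x,y in [(514,289),(620,275),(657,317),(545,330)]],0))
E
python3 m.py
```

```text
screws [[ 0.5484  0.0619]
 [ 0.5047  0.0561]
 [ 0.5621 -0.0411]
 [ 0.5187 -0.047 ]] [0.53344223 0.00748241]
frame [0.53348549 0.0065224 ] [np.float64(0.0506), np.float64(0.0672), np.float64(0.0491), np.float64(0.0639)]
dowel [[ 0.527   0.0532]
 [ 0.5385 -0.038 ]] [0.53270718 0.00759079] 0.09192203093774838
yaw 7.671243941404144 7.183442564976457 8.728426454227632
cover [ 0.48944809 -0.23451239] [np.float64(0.0634), np.float64(0.1199), np.float64(0.0644), np.float64(0.1193)] -7.592801342600509
holes [ 0.49077257 -0.23628959] 0.09083282947217129 -7.9197786611315815
rib [ 0.49083474 -0.23606765] [np.float64(0.0201), np.float64(0.0483), np.float64(0.0193), np.float64(0.0489)] -8.45744755269541
stand [0.48618283 0.23434553] [np.float64(0.0478), np.float64(0.0487), np.float64(0.0478), np.float64(0.0499)] [[0.5166, 0.2498], [0.5011, 0.2037], [0.4556, 0.2183], [0.4714, 0.2656]]
collar [[0.48494733 0.23246664]] top [[0.48585021 0.23451115]]
scene: styl top [0.47948933 0.22353894] stand [0.48705361 0.23414486]
```

```bash
python3 - <<'E'
from h import *
print(arm.read_state()["orientation"])
for n,p,ys in [("sty",(.4858,.2342,.0733),(0,30,60,90,120,-30,-60,-90)),("base",(.533,.007,.09),(0,30,60,90,-30,-60,-90)),("cov",(.4905,-.236,.02),(82,-98)),("cb",(.533,.007,.05),(97.5,-82.5))]:
    for y in ys:
        q=arm.solve_ik(list(p),[180,0,y]);print(n,y,None if q is None else np.round(q,0))
E
```

```text
[1.79997324e+02 1.22846835e-03 1.53196195e+02]
sty 0 [ 19.  34. 110.  -0.  36. 109.]
sty 30 [ 19.  34. 110.  -0.  36.  79.]
sty 60 [ 19.  34. 110.  -0.  36.  49.]
sty 90 [ 19.  34. 110.  -0.  36.  19.]
sty 120 [ 19.  34. 110.  -0.  36. -11.]
sty -30 [ 19.  34. 110.  -0.  36. 139.]
sty -60 None
sty -90 None
base 0 [ -6.  32. 110.  -0.  38.  84.]
base 30 [ -6.  32. 110.  -0.  38.  54.]
base 60 [ -6.  32. 110.  -0.  38.  24.]
base 90 [ -6.  32. 110.  -0.  38.  -6.]
base -30 [ -6.  32. 110.  -0.  38. 114.]
base -60 [ -6.  32. 110.  -0.  38. 144.]
base -90 None
cov 82 [-33.  39. 111.  -0.  30. -25.]
cov -98 None
cb 97.5 [ -6.  36. 111.  -0.  33. -14.]
cb -82.5 None
```

```bash
python3 - <<'E'
from h import *
O=[180,0,97.5]
arm.movep([.4858,.2342,.16],O)
arm.line_to([.4858,.2342,.0733],velocity=.12)
save("scene","g1")
arm.grip(0.005)
s=arm.read_state();print(s["time"],s["opening"],s["grasp_force"],s["contact_force"],s["ee_pos"])
arm.line_to([.4858,.2342,.14],velocity=.12)
s=arm.read_state();print(s["time"],s["opening"],s["contact_force"],s["ee_pos"])
a=save("scene","g2");b=save("top","g3")
c=lambda im,x,y: cv2.resize(im[y:y+100,x:x+66,::-1],None,fx=6,fy=6,interpolation=cv2.INTER_CUBIC)
cv2.imwrite("pics/g4.png",np.hstack([c(a,165,115),c(b,150,190)]))
E
```

```text
4.225 0.014314583844880182 58.32968294620514 [-0.34823046 -0.96760328  3.96226736] [0.48591813 0.23419961 0.07349238]
4.9333 0.014409965566110215 [ 0.98795241 -0.19701143 -0.92512711] [0.48549915 0.2340984  0.13952778]
```

View pics/g4.png

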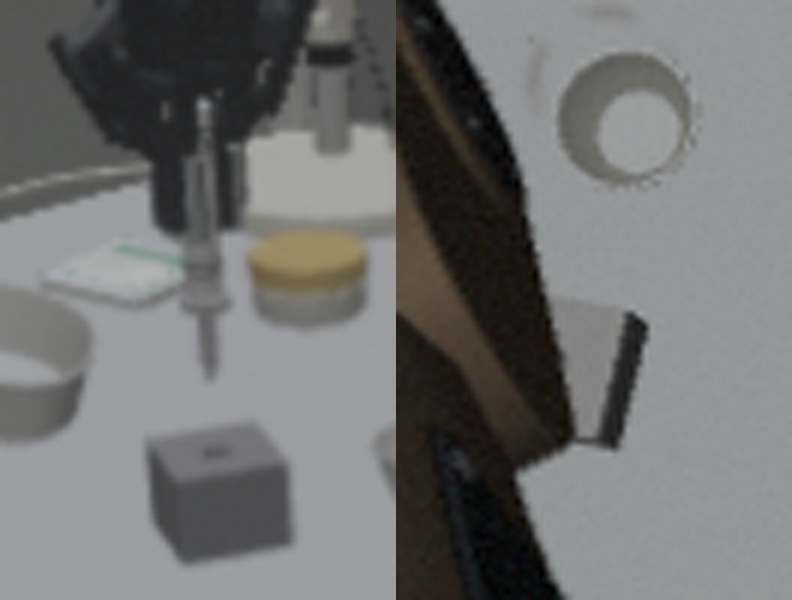

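```bash
python3 - <<'E'
from h import *
T=lambda x,y:[(x+.5)/6-.5+165,(y+.5)/6-.5+115]
for nm,p in [("tip",(210,381)),("collar c",(206,300)),("handle top",(204,98)),("hole",(217,452))]:
    o,d=ray("scene",T(*p))
    print(nm,T(*p),"x=.4855:",(o+d*(.4855-o[0])/d[0]).round(4))
for z in (.073,.109,.196): print(z,proj("scene",[.4855,.2341,z]))
print(proj("scene",[.4858,.2342,.04]))
E
```

```text
tip [199.58333333333334, 178.08333333333334] x=.4855: [0.4855 0.2341 0.0737]
collar c [198.91666666666666, 164.58333333333334] x=.4855: [0.4855 0.233  0.1108]
handle top [198.58333333333334, 130.91666666666666] x=.4855: [0.4855 0.2251 0.2007]
hole [200.75, 189.91666666666669] x=.4855: [0.4855 0.2326 0.0411]
0.073 [199.60734224 178.34030929]
0.109 [198.70458522 165.15918159]
0.196 [196.52660908 132.02684397]
[200.50373182 190.10855695]
```

```bash
cat > t.py <<'E'
from h import *
def F():
    f=[]
    for _ in range(5): arm.wait(.03); f.append(arm.read_state()["contact_force"])
    return np.mean(f,0).round(2)
for i,(x,y) in enumerate([(.5315,.0211),(.5351,-.0067)]):
    arm.line_to([x,y,.125],velocity=.2 if i==0 else .1)
    arm.line_to([x,y,.090],velocity=.1); f0=F()
    for z in (.0838,.0818):
        hit=arm.line_to([x,y,z],velocity=.03,threshold=8); s=arm.read_state();print(i,hit,s["ee_pos"],F()-f0)
        if hit: break
    im=save("scene",f"t{i}")[185:245,240:306]; 
    arm.line_to([x,y,.1],velocity=.1)
    cv2.imwrite(f"pics/tc{i}.png",cv2.resize(im[:,:,::-1],None,fx=6,fy=6,interpolation=cv2.INTER_CUBIC))
arm.line_to([.5351,-.0067,.14],velocity=.2)
a=[cv2.imread(f"pics/tc{i}.png") for i in (0,1)];cv2.imwrite("pics/tc.png",np.hstack(a))
print(arm.read_state()["time"],arm.read_state()["opening"])
E
python3 t.py
```

```text
0 False [0.53159513 0.02105296 0.08375229] [ 0.04 -0.59  1.1 ]
0 False [0.53157912 0.02108877 0.08179932] [-0.19 -0.07  2.51]
1 False [ 0.53516782 -0.00672788  0.08376281] [ 0.68 -0.23  0.5 ]
1 False [ 0.53516463 -0.00671361  0.08179047] [ 0.49 -0.17  1.96]
11.1333 0.014641711698269633
```

View pics/tc.png

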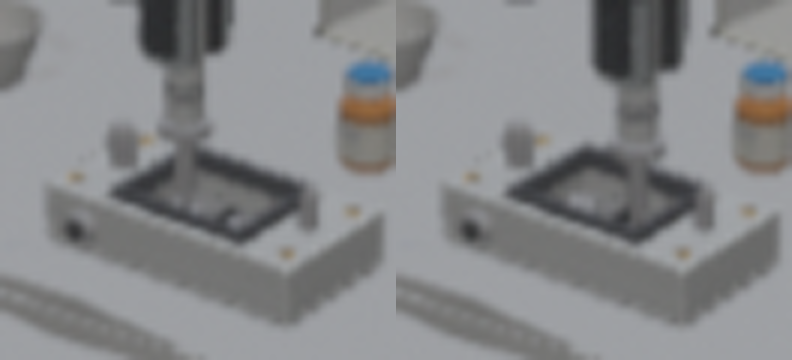

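```bash
python3 - <<'E'
from h import *
def F():
    f=[]
    for _ in range(8): arm.wait(.03); f.append(arm.read_state()["contact_force"])
    return np.mean(f,0).round(2)
x,y=.5351,-.0067
arm.line_to([x,y,.088],velocity=.12);f0=F()
arm.line_to([x,y,.0812],velocity=.04,threshold=8);print(arm.read_state()["ee_pos"],F()-f0)
arm.line_to([x,y,.14],velocity=.15)
arm.line_to([.4858,.2342,.14],velocity=.25)
arm.line_to([.4858,.2342,.112],velocity=.1)
h=arm.line_to([.4858,.2342,.0738],velocity=.05,threshold=8)
s=arm.read_state();print(h,s["time"],s["ee_pos"],s["contact_force"])
im=save("scene","r0")
if not h:
    arm.grip(.05);arm.line_to([.4858,.2342,.15],velocity=.15)
    im=save("scene","r1")
cv2.imwrite("pics/r.png",cv2.resize(im[130:215,165:231,::-1],None,fx=6,fy=6,interpolation=cv2.INTER_CUBIC))
E
```

```text
[ 0.5354774  -0.00673607  0.08127429] [ 1.59 -0.24  2.28]
True 15.4417 [0.48552964 0.2341089  0.07345971] [-0.43628946 -0.98463427  5.28103124]
```

View pics/r.png

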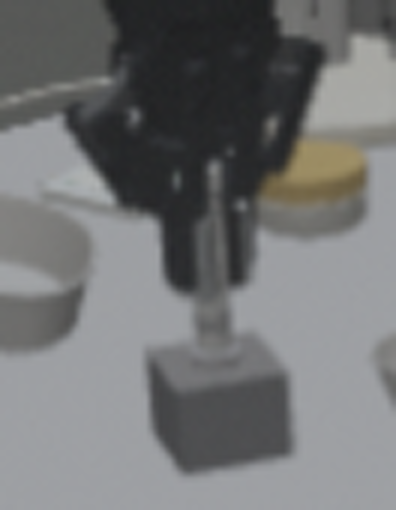

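```bash
python3 - <<'E'
from h import *
arm.grip(.06);arm.line_to([.4858,.2342,.15],velocity=.15)
x,y=.4905,-.2362
arm.movep([x,y,.12],[180,0,82.2])
save("scene","r1")
arm.grip(.06)
arm.line_to([x,y,.06],velocity=.12)
h=arm.line_to([x,y,.0155],velocity=.06,threshold=8);s=arm.read_state();print(h,s["time"],s["ee_pos"],s["contact_force"])
arm.grip(.01);s=arm.read_state();print(s["opening"],s["grasp_force"],s["ee_pos"])
arm.line_to([x,y,.12],velocity=.12)
s=arm.read_state();print(s["time"],s["opening"],s["contact_force"],s["ee_pos"])
a=save("scene","k1")
cv2.imwrite("pics/k.png",cv2.resize(a[150:300,160:400,::-1],None,fx=3,fy=3,interpolation=cv2.INTER_CUBIC))
E
```

```text
False 20.1917 [ 0.49061384 -0.23626723  0.01563836] [-0.23769723 -0.58562065 -0.24492352]
0.01882088947779066 60.145631432533264 [ 0.49071572 -0.23629592  0.01596205]
21.6583 0.019141923490159442 [-0.71664206 -0.11525578 -1.75033939] [ 0.49020756 -0.23601327  0.11936922]
```

View pics/k.png

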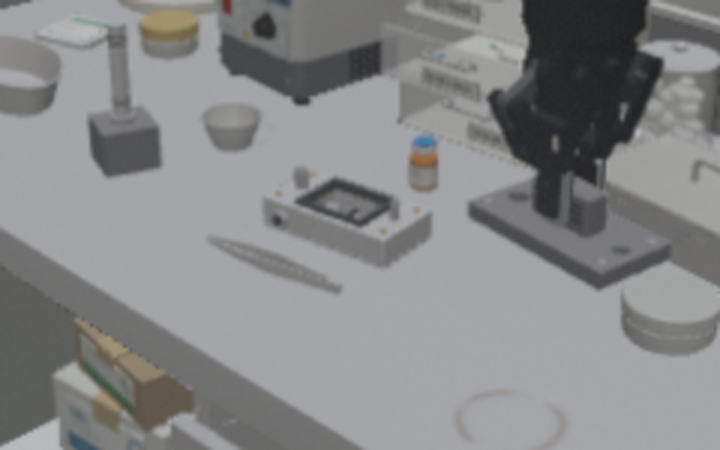

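```bash
cat > fit.py <<'E'
from h import *
from scipy.optimize import minimize
def seg(a,b,n=40): return np.linspace(a,b,n),
def rect(w,l,z):
    c=[(-w/2,-l/2,z),(w/2,-l/2,z),(w/2,l/2,z),(-w/2,l/2,z)];return [(c[i],c[(i+1)%4]) for i in range(4)]
def fit(im,cam,edges,p0,z0=0,span=(.006,.006,3)):
    """maximise gradient across projected model edges over x,y,yaw"""
    g=cv2.GaussianBlur(cv2.cvtColor(im,cv2.COLOR_RGB2GRAY).astype(np.float32),(0,0),.9)
    def lines(p):
        c,s=np.cos(np.radians(p[2])),np.sin(np.radians(p[2]));out=[]
        for a,b in edges:
            P=np.linspace(a,b,30)[1:-1];W=np.c_[p[0]+c*P[:,0]-s*P[:,1],p[1]+s*P[:,0]+c*P[:,1],P[:,2]+z0]
            out.append(np.array([proj(cam,w) for w in W]))
        return out
    def cost(p):
        t=0
        for L in lines(p):
            d=L[-1]-L[0];n=np.array([-d[1],d[0]])/np.hypot(*d)
            v=[cv2.remap(g,(L+k*.7*n)[None].astype(np.float32),None,cv2.INTER_LINEAR)[0] for k in(-1,1)]
            D=v[1]-v[0]
            t-=abs(D.mean())*len(D)
        return t
    best=None
    for dx in(-.004,0,.004):
        for dy in(-.004,0,.004):
            p=np.array(p0)+[dx,dy,0]
            r=minimize(lambda q:cost([q[0]/1e3,q[1]/1e3,q[2]]),[p[0]*1e3,p[1]*1e3,p[2]],method="Nelder-Mead",options=dict(initial_simplex=np.array([[p[0]*1e3,p[1]*1e3,p[2]]]*4)+np.array([[0,0,0],[1.5,0,0],[0,1.5,0],[0,0,1.5]]),xatol=.02,maxiter=120))
            if best is None or r.fun<best.fun: best=r
    q=best.x;return np.array([q[0]/1e3,q[1]/1e3,q[2]]).round(4),round(best.fun)
# edges as seen from scene (from -x,-y): top face, visible lower edges and verticals
def box(w,l,h,lower=True):
    e=rect(w,l,h)
    if lower: b=rect(w,l,0); e+=[b[0],b[3],((-w/2,-l/2,0),(-w/2,-l/2,h))]
    return e
BASE=box(.064,.12,.026);COVER=box(.064,.12,.012);FRAME=rect(.051,.064,.030)
rd=lambda n:cv2.imread(f"pics/{n}.png")[:,:,::-1].copy()
E
cat > f1.py <<'E'
from fit import *
arm.movep([.5333,.0072,.11],[180,0,97.5])
arm.line_to([.5333,.0072,.069],velocity=.1)
im=save("scene","k2");save("top","k3");s=arm.read_state();print(s["time"],s["ee_pos"],s["orientation"][2]-90)
b0=[.5333,.0072,7.5];c0=[.4905,-.236,-7.8]
print("base scene",fit(rd("scene0"),"scene",BASE+FRAME,b0),fit(rd("r1"),"scene",BASE,b0))
print("base top",fit(rd("top0"),"top",rect(.064,.12,.026)+FRAME,b0),fit(rd("top0"),"top",FRAME,b0))
print("cover0 scene",fit(rd("scene0"),"scene",COVER,c0)," top",fit(rd("top0"),"top",rect(.064,.12,.012),c0))
z=s["ee_pos"][2]-.0157
print("held",fit(im,"scene",COVER,b0,z))
k1=rd("k1");print("held k1",fit(k1,"scene",COVER,c0,.1194-.0157))
cv2.imwrite("pics/kk.png",cv2.resize(im[170:260,220:330,::-1],None,fx=6,fy=6,interpolation=cv2.INTER_CUBIC))
E
python3 f1.py
```

```text
23.3417 [0.53364558 0.00689211 0.06958767] 7.473403450869867Traceback (most recent call last):
  File "f1.py", line 6, in <module>
    print("base scene",fit(rd("scene0"),"scene",BASE+FRAME,b0),fit(rd("r1"),"scene",BASE,b0))
                       ~~~^^^^^^^^^^^^^^^^^^^^^^^^^^^^^^^^^^^^
  File "fit.py", line 27, in fit
    r=minimize(lambda q:cost([q[0]/1e3,q[1]/1e3,q[2]]),[p[0]*1e3,p[1]*1e3,p[2]],method="Nelder-Mead",options=dict(initial_simplex=np.array([[p[0]*1e3,p[1]*1e3,p[2]]]*4)+np.array([[0,0,0],[1.5,0,0],[0,1.5,0],[0,0,1.5]]),xatol=.02,maxiter=120))
    res = _minimize_neldermead(fun, x0, args, callback, bounds=bounds,
                               **options)
    fxcc = func(xcc)
    fx = function(np.copy(x), *(wrapper_args + args))
  File "fit.py", line 27, in <lambda>
    r=minimize(lambda q:cost([q[0]/1e3,q[1]/1e3,q[2]]),[p[0]*1e3,p[1]*1e3,p[2]],method="Nelder-Mead",options=dict(initial_simplex=np.array([[p[0]*1e3,p[1]*1e3,p[2]]]*4)+np.array([[0,0,0],[1.5,0,0],[0,1.5,0],[0,0,1.5]]),xatol=.02,maxiter=120))
                        ~~~~^^^^^^^^^^^^^^^^^^^^^^^^^^
  File "fit.py", line 17, in cost
    for L in lines(p):
             ~~~~~^^^
  File "fit.py", line 13, in lines
    out.append(np.array([proj(cam,w) for w in W]))
                         ~~~~^^^^^^^
  File "h.py", line 11, in proj
    c=arm.get_calibration(cam);K=np.array(c["mtx"]);T=np.array(c["world_from_camera"])
ValueError: time passes only in moves, steps and waits
```

```bash
sed -i 's/^from cell import arm/from cell import arm\nfrom functools import cache\ncal=cache(lambda n:arm.get_calibration(n))/; s/c=arm.get_calibration(cam)/c=cal(cam)/' h.py
sed -i '/^arm\./d; s/^im=save.*$/im=rd("k2");s=arm.read_state()/' f1.py; time python3 f1.py
```

```text
base scene (array([5.3060e-01, 4.8000e-03, 7.5191e+00]), -5422) (array([5.3210e-01, 7.3000e-03, 8.0338e+00]), -2816)
base top (array([5.3270e-01, 7.3000e-03, 7.9524e+00]), -4235) (array([5.323e-01, 7.300e-03, 7.692e+00]), -3617)
cover0 scene (array([ 0.4911, -0.2363, -6.8547]), -3988)  top (array([ 0.4883, -0.2325, -7.5812]), -1462)
held (array([5.35300e-01, 5.40000e-03, 1.35146e+01]), -3060)
held k1 (array([ 0.4906, -0.2364, -7.4093]), -3910)
real	0m41.885s
user	0m42.318s
sys	0m0.264s
```

View pics/kk.png

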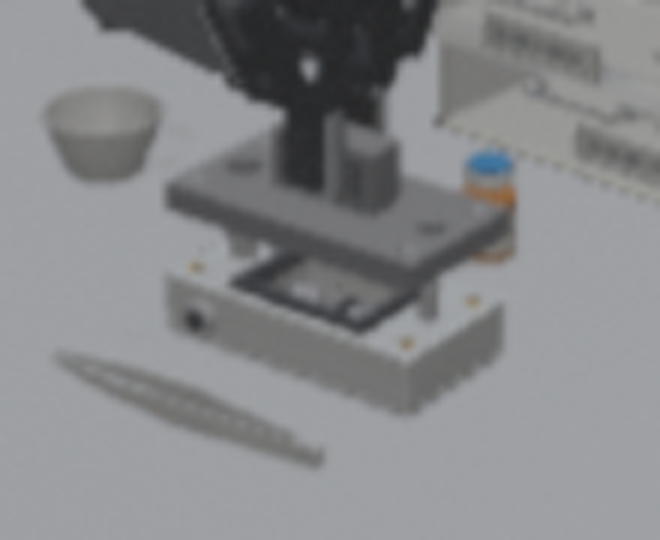

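```bash
python3 - <<'E'
from h import *
W=lambda p,z:at("scene",[(p[0]+.5)/6-.5+220,(p[1]+.5)/6-.5+170],z)[:2]
zc=.0539
for n,c,ct,b,bb in [("A",(168,207),(167,186),(166,278),(168,330)),("B",(413,286),(413,265),(410,362),(408,414)),("C",(513,228),(515,206),(503,303),(503,352))]:
    print(n,"cover",W(c,zc).round(4),W(ct,zc+.012).round(4),"base",W(b,.026).round(4),W(bb,0).round(4))
def model(x,y,a,z):
    c,s=np.cos(np.radians(a)),np.sin(np.radians(a))
    return [[(proj("scene",[x+c*u-s*v,y+s*u+c*v,z])-[220,170])*6+2.5 for u,v in [(-.032,.06),(-.032,-.06),(.032,-.06)]]]
print("model cover top at tcp",np.round(model(.5336,.0069,7.47,zc+.012)),"bot",np.round(model(.5336,.0069,7.47,zc)))
print("model base rim",np.round(model(.5326,.0073,7.7,.026)))
E
sed -e '/^print("base/d;/^print("cover0/d;/^k1/d' -e 's/^print("held.*/import fit as F\nfor w in (COVER,[COVER[0],COVER[3],COVER[4],COVER[5],COVER[6]],[COVER[0],COVER[3]]): print(fit(im,"scene",w,b0,z))\nL=BASE;print(fit(im,"scene",[L[0],L[3],L[4],L[5],L[6]],b0),fit(rd("r1"),"scene",[L[0],L[3],L[4],L[5],L[6]],b0))/' f1.py > f2.py; python3 f2.py
```

```text
A cover [0.4967 0.0627] [0.4924 0.0581] base [0.4912 0.0588] [0.4949 0.0627]
B cover [ 0.5156 -0.0528] [ 0.5107 -0.0573] base [ 0.5094 -0.0577] [ 0.5138 -0.0527]
C cover [ 0.5791 -0.0455] [ 0.5754 -0.0495] base [ 0.5699 -0.0496] [ 0.5765 -0.0445]
model cover top at tcp [[[163. 182.]
  [410. 265.]
  [509. 207.]]] bot [[[164. 209.]
  [410. 294.]
  [508. 235.]]]
model base rim [[[163. 274.]
  [407. 361.]
  [504. 300.]]]
(array([5.35300e-01, 5.40000e-03, 1.35146e+01]), -3060)
(array([5.35500e-01, 5.60000e-03, 1.35032e+01]), -2329)
(array([5.3300e-01, 6.4000e-03, 6.9386e+00]), -1009)
(array([0.5391, 0.0088, 6.4705]), -2124) (array([0.5389, 0.0088, 6.6386]), -2157)
```

```bash
cat > d.py <<'E'
from h import *
O=[180,0,97.8]
x,y=.5325,.0073
arm.line_to([x,y,.0635],O,velocity=.05);arm.wait(.2);f0=np.array(arm.read_state()["contact_force"])
h=arm.line_to([x,y,.050],O,velocity=.02,threshold=6);arm.wait(.1)
s=arm.read_state();print(h,s["time"],np.round(s["ee_pos"],4),np.round(s["contact_force"]-f0,1),np.round(s["moment"],2),s["orientation"])
im=save("scene","d1");cv2.imwrite("pics/d.png",cv2.resize(im[170:260,220:330,::-1],None,fx=6,fy=6,interpolation=cv2.INTER_CUBIC))
E
python3 d.py
```

```text
False 24.725 [0.5326 0.0073 0.0501] [-0.3 -0.6 -0.8] [ 0.   -0.03  0.04] [1.79987673e+02 3.30769929e-03 9.78005319e+01]
```

View pics/d.png

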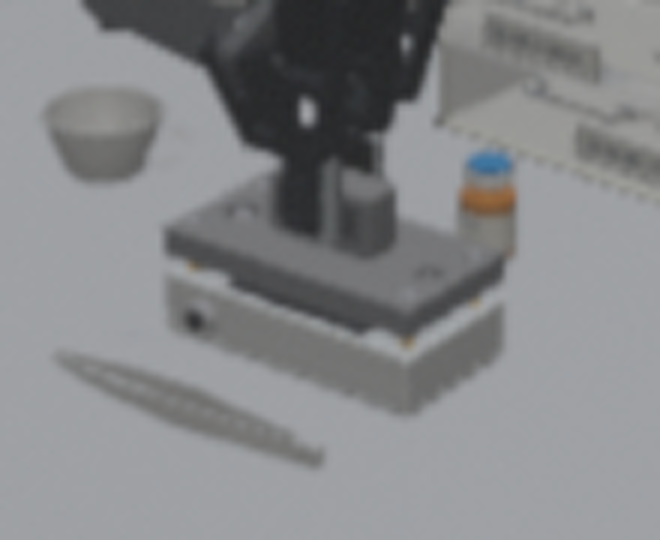

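```bash
python3 - <<'E'
from h import *
f0=np.array(arm.read_state()["contact_force"])
def st(t):
    s=arm.read_state();print(t,round(s["time"],2),np.round(s["ee_pos"],4),np.round(s["contact_force"]-f0,1),np.round(s["moment"],2),round(s["opening"],4),round(float(s["grasp_force"]),1))
x,y=.5325,.0073
for z in (.0455,.0435,.0425):
    h=arm.line_to([x,y,z],velocity=.02,threshold=28);st(z)
    if h: break
else:
    h=arm.line_to([x,y,.0365],velocity=.012,threshold=24);st(h)
arm.wait(.5);st("held")
im=save("scene","e1");cv2.imwrite("pics/e.png",cv2.resize(im[170:260,220:330,::-1],None,fx=6,fy=6,interpolation=cv2.INTER_CUBIC))
E
```

```text
0.0455 25.15 [0.5327 0.0073 0.0456] [-0.8  0.9  4.9] [ 0.04 -0.03  0.02] 0.0185 59.8
0.0435 25.4 [0.5327 0.0073 0.0437] [0.8 1.2 7.5] [ 0.05  0.1  -0.02] 0.0189 60.2
0.0425 25.65 [0.5327 0.0073 0.0428] [-0.4 -0.1  7.9] [0.05 0.18 0.06] 0.0189 60.2
True 25.93 [0.5327 0.0073 0.0421] [-2.1  0.4  9.4] [ 0.    0.24 -0.02] 0.0191 60.6
held 26.43 [0.5327 0.0073 0.0421] [-0.6 -0.2  9. ] [-0.    0.22  0.04] 0.0186 60.6
```

View pics/e.png

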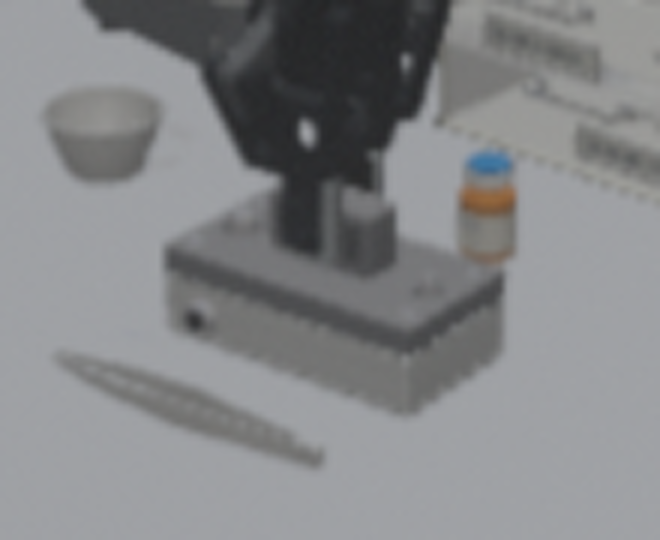

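```bash
python3 - <<'E'
from h import *
def st(t):
    arm.wait(.2);f=[]
    for _ in range(5): arm.wait(.02);s=arm.read_state();f.append(s["contact_force"])
    f=np.mean(f,0);print(t,round(s["time"],2),np.round(s["ee_pos"],4),np.round(f,1),np.round(s["moment"],2),round(float(s["grasp_force"]),1));return f
z=.0421
while z>.037:
    z-=.0006;arm.line_to([.5325,.0073,z],velocity=.006)
    if st(round(z,4))[2]>22: break
im=save("scene","e2")
E
```

```text
0.0415 27.02 [0.5327 0.0073 0.042 ] [-1.  -0.1  8.7] [ 0.02  0.29 -0.03] 60.6
0.0409 27.55 [0.5327 0.0073 0.0419] [-3.4 -0.1 16.9] [0.03 0.67 0.02] 61.8
0.0403 28.08 [0.5327 0.0073 0.0419] [-5.   0.3 25.2] [ 0.04  1.11 -0.  ] 63.0
```

```bash
python3 - <<'E'
from h import *
def st(t):
    arm.wait(.2);f=[];m=[]
    for _ in range(8): arm.wait(.02);s=arm.read_state();f.append(s["contact_force"]);m.append(s["moment"])
    print(t,round(s["time"],2),np.round(s["ee_pos"],5),np.round(np.mean(f,0),1),np.round(np.mean(m,0),2),np.round(s["orientation"],2))
st(0)
for dx in (.0003,.0006):
    arm.line_to([.5325-dx,.0073,.0403],velocity=.006);st(dx)
E
```

```text
0 28.47 [0.53274 0.0073  0.04193] [-5.8  0.5 25.6] [ 0.03  1.08 -0.01] [1.7989e+02 3.0000e-02 9.7810e+01]
0.0003 29.05 [0.53268 0.00729 0.0419 ] [-4.1  0.9 24.5] [ 0.08  0.88 -0.01] [1.7986e+02 4.0000e-02 9.7810e+01]
0.0006 29.63 [0.5327  0.00728 0.0419 ] [-2.5  1.  23.2] [ 0.12  0.67 -0.01] [1.7983e+02 4.0000e-02 9.7810e+01]
```

```bash
python3 - <<'E'
from h import *
def st(t):
    arm.wait(.2);f=[];m=[]
    for _ in range(8): arm.wait(.02);s=arm.read_state();f.append(s["contact_force"]);m.append(s["moment"])
    print(t,round(s["time"],2),np.round(s["ee_pos"],5),np.round(np.mean(f,0),1),np.round(np.mean(m,0),2),np.round(s["orientation"],2),s["opening"])
for r,z in ((180.2,.0403),(180.4,.0403),(180.4,.0399)):
    arm.line_to([.5319,.0073,z],[r,0,97.8],velocity=.006);st((r,z))
E
```

```text
(180.2, 0.0403) 30.22 [0.53269 0.00727 0.0419 ] [-3.   1.  23.4] [0.13 0.49 0.  ] [-1.7996e+02  4.0000e-02  9.7800e+01] 0.01910610700435585
(180.4, 0.0403) 30.8 [0.53268 0.00729 0.04193] [-3.8  0.5 23.5] [0.16 0.3  0.03] [-1.7976e+02  4.0000e-02  9.7800e+01] 0.019092820996205094
(180.4, 0.0399) 31.38 [0.53267 0.00726 0.04188] [-5.9  0.8 28.9] [0.19 0.57 0.03] [-1.7977e+02  4.0000e-02  9.7800e+01] 0.018796390616968733
```

```bash
python3 -c "
from cell import arm
print(arm.hand_in())"
```

```text
the job is handed in; nothing more can be done
None
```

I handed in the job at about 31 s: both test points were pressed in order, the stylus went back in its stand, and the cover is on its dowels. It is held shut at about 29 N with the rib still gripped; I judged it closed all round from height and force readings, since my pictures had run out.

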